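# Hang the wheel under the drop hanger

### The job

Pick up the black wheel that carries a steel hook and hang it by that hook on the bottom bar of the yellow loop under the red hanger on the stand. Then pull the wheel straight down until the hanger's sliding rod is out to its unseen end stop and keep a steady pull of about 9 N on it for a moment, keeping the wheel level throughout and never pulling harder than 15 N. Let go gently and leave wheel and hanger hanging clear of the bench and at rest, the hanger still on its stand and the other things where they were.

Things in the scene. Friction and masses are not known exactly. Their poses are not given: they have to be found in the camera images.
- wheel: Loose black wheel, 90 mm across, 20 thick, about 0.18 kg, lying flat on the bench. Origin: centre of underside, z up. A 10 mm steel wire hook rises from the hub in its x-z plane: stem cranked to x=-18, inverted V with peak 113 above the underside, nose at x=+18 pointing down and ending 73 above the underside. Mouth opens down, 26 mm wide. Orange grip lug on the -x side.
- saddle (a point): Point in the hook's mouth, 95 mm above the wheel's underside, at x = y = 0 of the wheel: where the centre of the loop's bottom bar lies when the hook is fully seated on it. The nose's lower end is 22 mm below and 18 mm to +x of it; the hook's top is 18 mm above it. Axes as wheel.
- lug (a point): Grip lug: orange upright plate 66 mm long (x), 10 mm thick (y), 26 mm high (z). Site: mid height, 96 mm above the wheel's underside, 58 mm from the saddle towards -x of the wheel; the plate reaches from 29 to 95 mm from the saddle. Pinch it firmly across its thickness (along the wheel's y): the pull acts at the saddle and turns it in a weak grip. Axes as wheel.
- loop (a point): Centre of the bottom bar (8 mm thick, along this point's y) of the yellow wire loop under the hanger. The loop stands in the point's y-z plane, inside 56 mm wide and 68 mm high above the bar. Put the hook's nose through it moving to +x of this point, wheel's x along the point's x. It slides down when pulled; the hanger swings freely about the stand bar.
- hanger: Red telescopic hanger, 0.2 kg, loose: a double hook over the stand bar, peak 17 mm above the origin, sleeve 26 mm across down to -117 mm. Origin: at the stand bar's centre; z up. Its steel rod, with the loop, slides in the sleeve: friction (about 4 N, more than the wheel weighs) holds it; pulled, it comes 12 to 55 mm to a hard stop, unseen and different each time. Lifted 25 mm, it unhooks.
- stand: Fixed stand. Origin on the bench below the centre of its bar, which is 10 mm thick, 76 mm long, runs along the stand's y 410 mm above the bench, between two arms that reach back to a post at x = +110 mm of the stand. Its -x side is open. Blue foot plate 120 x 130 x 12 mm around the post, from x = +50 mm.
- stand_bar (a point): Centre of the stand's bar.
- spare_wheel: Bystander: loose black wheel without a hook, 90 mm across, 20 mm thick (30 mm at its hub). Origin: centre of its underside. It may have changed places with the wheel to hang.
- small_wheel: Bystander: loose black wheel, 68 mm across, 18 mm thick. Origin: centre of its underside.
- oil_bottle: Bystander: white bottle with a red cap, 54 mm across, 150 mm high. Origin: centre of its underside.
- jar: Bystander: amber jar with a red lid, 68 mm across, 80 mm high. Origin: centre of its underside.
- screwdriver: Bystander: orange-handled screwdriver lying flat along its x axis. Origin below its middle.
- wrench: Bystander: steel wrench lying flat along its x axis. Origin below its middle.
- cup: Bystander: blue plastic cup, 80 mm across, 90 mm high. Origin: centre of its underside.

How it is judged:
On the way, in this order (a step that is already met when the one before it is completed fails the run):
1. the wheel's hook is seated over the bottom bar of the loop and bears on it (more than 1 N) (x of saddle in the frame of loop between -0.01 and 0.01 m and y of saddle in the frame of loop between -0.026 and 0.026 m and z of saddle in the frame of loop between -0.008 and 0.006 m and contact force between wheel and hanger above 1 N), for 0.1 s.
2. the rod is drawn out (loop moved over 9 mm) and the seated hook pulls on the loop with 6 to 15 N, which only the stop can bear, for 0.3 s (x of saddle in the frame of loop between -0.01 and 0.01 m and y of saddle in the frame of loop between -0.026 and 0.026 m and z of saddle in the frame of loop between -0.008 and 0.006 m and distance of loop from where it was at the start of the episode above 0.009 m and contact force between wheel and hanger between 6 and 15 N), for 0.3 s.
At the end, for the whole second after the job is handed in: Hook seated on the loop's bar (saddle within 10 mm across, 26 mm along, -8 to +6 mm in height), loop drawn more than 9 mm from its start, wheel over 15 mm above the bench and within 0.2 rad of level, wheel and hanger slower than 0.05 m/s, hanger on the stand bar within 12 mm (x of saddle in the frame of loop between -0.01 and 0.01 m and y of saddle in the frame of loop between -0.026 and 0.026 m and z of saddle in the frame of loop between -0.008 and 0.006 m and distance between hanger and stand_bar below 0.012 m and distance of loop from where it was at the start of the episode above 0.009 m and height (world z) of wheel above 0.015 m and angle between wheel's own z axis and vertical below 0.2 rad and linear speed of each of wheel, hanger below 0.05 m/s); the robot touches nothing.
It fails at once if the wheel presses or pulls on the hanger with more than 15 N (contact force between wheel and hanger above 15 N).
It fails at once if the wheel tilts more than 0.13 rad from level while it bears on the hanger with more than 3 N (angle between wheel's own z axis and vertical above 0.13 rad and contact force between wheel and hanger above 3 N).
It fails at once if the hanger comes off its stand bar (distance between hanger and stand_bar above 0.03 m).
It fails at once if a bystander is moved more than 30 mm (distance of any of spare_wheel, small_wheel, oil_bottle, jar, screwdriver, wrench, cup from where it was at the start of the episode above 0.03 m).
It also fails if it takes over 48 s, if anything falls off the work surface, if the arm or the gripper's body presses on something with over 40 N, if the wrist force passes 120 N, or if a joint passes its speed limit or range.

### The arm

A 7-joint arm with a two-finger parallel gripper is mounted at the origin on the work surface. World frame = base frame: x ahead of the robot, y to its left, z up, the work surface at z = 0. Lengths are in m, angles in rad, forces in N, time in s.
With the tool pointing down it reaches from about 0.425 to 0.925 m from the base axis. Payload 6.8 kg.
Tool frame: the origin (TCP) lies between the finger pads; the fingertips stand 14 mm ahead of it and the grasp point (between the pads) lies 5 mm behind it; z points along the fingers, y is the line along which they close (so a half turn about z gives the same grasp; the last joint's range is limited). The gripper opens to 85 mm and grips with 20 to 120 N. Pads are 22 mm wide; open, the fingers measure 114 mm over their backs; the gripper's body (76 mm by 85 mm) begins 54 mm behind the grasp point. The pads swing forward as they close: fully open they stand 13 mm farther back than shut.
Start: joints at [-1.378, 0.477, 0.022, 1.555, -0.011, 1.109, -0.083], TCP at [0.2, 0.645, 0.245] pointing down, gripper open.
Joint ranges: [-2.96, 2.96], [-0.34, 2.1], [-1.41, 1.46], [0.24, 2.44], [-1.37, 4.51], [0.17, 1.92], [-2.96, 2.96]. Speed limits (rad/s): [2.39, 2.39, 3.14, 3.14, 3.14, 3.14, 3.14].

### API

Orientations are given as a rotation vector (axis times angle).
In Python, from bench import r, eyes, ticket gives the robot as it stands. The module is installed in compiled form; this text tells all that it offers.
- The arm moves only by the tool arm_command, never from a script. Its argument "plan" is text: rows parted by semicolons, each of 4 numbers parted by spaces: the shift along the tool's x, y, z in m, then the turn about the tool's z in degrees. In form: tx ty tz yaw; .... A call has 1 to 20 rows; each row shifts and turns the commanded pose from where the row before left it, along the tool's axes as they then stand; what a row does not reach is not made up. A row lasts 1/8 s, in which the tool goes at most 62.5 mm and 10.7 degrees, less where a joint would pass 70% of its speed; a pose out of reach is approached as far as the arm can. A call is refused whole if a number of a shift passes 0.0625 or a number of a turn 10.7, either way. A call with a gripper value outside its range is refused whole. "hand" is the closure, from -1 (fully open) to 1 (shut), set as the call begins (left out, the last holds). The fingers move at their own pace and stop on an object; "grip_force" is the grip in N (left out, the last holds). Time passes only in rows, so rows that do not move let the fingers close. It gives the time, the measured TCP pose, the force, the opening and the grip force at its end, in the units of the state.
- r.get_obs(): the state, without advancing time (a new reading comes with each control period).
- eyes.grab_frame(name): name is "scene" or "side" or "wrist"; returns (picture, depth): 420x560x3 uint8, red, green, blue; 420x560 float32, m along the optical axis (not along the pixel's ray), 0 where there is no reading.
- eyes.calibration(name): a dict with "fov_y" (degrees; the focal length in pixels is half the picture's height over the tangent of half this angle, whatever the lens; pixels are square), "cx", "cy" (the principal point, pixels), "origin" and "attitude" of the camera in the world; the wrist camera has in their place "tool_from_camera" (4x4, takes a point from camera to tool coordinates, whose origin is the TCP and whose axes are the flange's). Camera axes: x right, y up, looking along -z (the intrinsics and any distortion apply to the point x, -y, -z); pixel columns grow to the right and rows downward; lengths in m; the calibration is good to about 2 mm. A picture is of the moment at which its call begins: read the wrist's pose just before it. calibration takes no time and is no camera call.
- ticket.hand_in(): hands the job in; it is judged then, once.
The state is a dict: "clock": time; "joints": joint angles; "qvel": joint speeds; "tau": joint torques, N m; "tcp_pos": TCP position; "orientation": TCP orientation; "contact_force": force on the tool from outside, world axes, zero at the start; "moment": the same for the moment, N m; "grip_width": finger opening in m; "gripper_force": force on a finger pad.
Only numpy, scipy, OpenCV 4.12 (cv2) and the standard library are available. Lean on these libraries where they do the work, as an engineer would, in place of code of your own. Each camera call takes 0.05 s, during which the arm holds its last target. There are 200 camera calls.

## Working session

There is one attempt and no reset: what is moved stays moved. The work goes in short steps, Python scripts to look and compute and a tool call to move; the robot and the scene stay as the last step left them, time stands still between calls to the robot, and variables do not carry over. Pictures are saved under pics/ and viewed, at most 10 in all, crops included, and the job is handed in when it is done.

Besides the shell and the picture viewer there is one more tool, called after ">>>" by a JSON object that holds its "fn" and its "kwargs". arm_command: Moves the arm, as the interface text tells. Its arguments: {"type":"object","properties":{"plan":{"type":"string"},"hand":{"type":"number"},"grip_force":{"type":"number"}},"required":["plan"]}

```bash
mkdir -p pics; cat > h.py <<'E'
import numpy as np, cv2
from bench import r, eyes, ticket
from scipy.spatial.transform import Rotation as R
def grab(name):
    o=r.get_obs(); c=eyes.calibration(name); im,d=eyes.grab_frame(name)
    return im,d,c,o
def cam(c,o):
    if 'origin' in c:
        a=np.array(c['attitude'],float)
        Rm=R.from_rotvec(a).as_matrix() if a.shape==(3,) else (a if a.shape==(3,3) else R.from_quat(a).as_matrix())
        return Rm,np.array(c['origin'])
    T=np.array(c['tool_from_camera']); Rt=R.from_rotvec(o['orientation']).as_matrix()
    return Rt@T[:3,:3], Rt@T[:3,3]+o['tcp_pos']
def cloud(d,c,o):
    f=d.shape[0]/2/np.tan(np.radians(c['fov_y']/2))
    v,u=np.mgrid[:d.shape[0],:d.shape[1]]
    p=np.stack([(u-c['cx'])/f*d,-(v-c['cy'])/f*d,-d],-1)
    Rm,t=cam(c,o)
    return p@Rm.T+t
def save(n,im): cv2.imwrite('pics/'+n,im[:,:,::-1])
E
python3 - <<'E'
from h import *
print(r.get_obs())
for n in ('scene','side'):
    im,d,c,o=grab(n); print(n,c); save(n+'.png',im); np.savez(n,im=im,p=cloud(d,c,o),d=d)
print(eyes.calibration('wrist'))
E
```

```text
{'clock': 0.0, 'joints': array([-1.37808804,  0.47777023,  0.02229324,  1.55646829, -0.01148151,
        1.10931641, -0.08309047]), 'qvel': array([-0.00033698,  0.00119922,  0.00051645,  0.00076365,  0.00146538,
       -0.00014893, -0.00069674]), 'tau': array([ 4.22801859e-04, -5.96458340e+01,  1.60803705e+00, -2.81176525e+01,
        1.25099652e-02,  9.60253004e-03,  2.59174544e-05]), 'tcp_pos': array([0.19981637, 0.64413857, 0.24433773]), 'orientation': array([-4.70582195e-01, -3.10600070e+00,  2.87282993e-03]), 'contact_force': array([-1.22926543,  0.28349386, -0.31968107]), 'moment': array([-0.03034271, -0.0011345 ,  0.01876711]), 'gripper_force': 0.0, 'grip_width': 0.0857442962196887}
scene {'fov_y': 49.50454016965221, 'cx': 283.95848431128314, 'cy': 209.62611471669013, 'origin': array([ 1.19898359, -0.31937042,  1.28457894]), 'attitude': array([0.55127904, 0.35838409, 1.09476198])}
side {'fov_y': 43.593235067180196, 'cx': 277.4587423966958, 'cy': 208.47111889603923, 'origin': array([-0.14223495, -0.67024758,  1.24976703]), 'attitude': array([ 0.70516686, -0.2912184 , -0.737702  ])}
{'fov_y': 64.0300155821632, 'cx': 281.9339157579579, 'cy': 206.0567092414837, 'tool_from_camera': array([[-2.65905240e-04,  9.50824778e-01,  3.09729188e-01,
         7.84775962e-02],
       [ 9.99999949e-01,  1.97201094e-04,  2.53129323e-04,
         3.55093938e-04],
       [ 1.79602698e-04,  3.09729240e-01, -9.50824782e-01,
        -1.29251445e-01],
       [ 0.00000000e+00,  0.00000000e+00,  0.00000000e+00,
         1.00000000e+00]])}
```

View pics/scene.png

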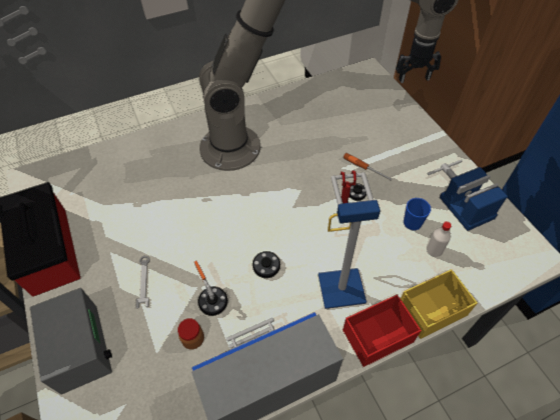

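View pics/side.png

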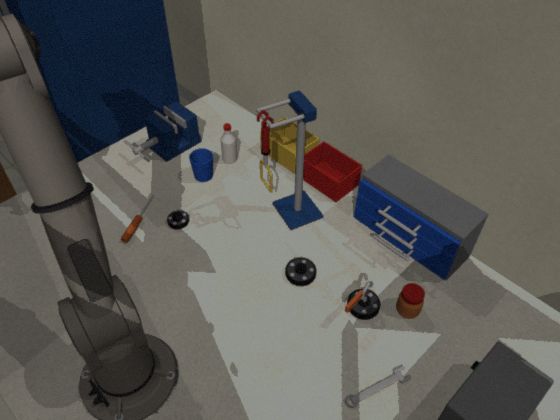

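Scene view: hooked wheel at (213,300) with orange lug at (202,270). The stand's red hanger is at (348,185) and the yellow loop at (340,222). In the side view the wheel is at (364,303), the lug at (356,298), the hanger at (265,130) and the loop at (267,176).

```bash
python3 - <<'E'
from h import *
def rep(n,box,lo,hi,name,zr=(0.005,0.6)):
    z=np.load(n+'.npz'); hsv=cv2.cvtColor(z['im'],cv2.COLOR_RGB2HSV); u0,v0,u1,v1=box
    m=np.zeros(z['d'].shape,bool); m[v0:v1,u0:u1]=True
    m&=cv2.inRange(hsv,lo,hi)>0; m&=z['d']>0
    P=z['p'][m]; P=P[(P[:,2]>zr[0])&(P[:,2]<zr[1])]
    if len(P)<3: print(name,n,len(P));return
    q=P-np.median(P,0); w,V=np.linalg.eigh(np.cov(q.T))
    print(name,n,len(P),'med',np.median(P,0).round(3),'lo',np.percentile(P,3,0).round(3),'hi',np.percentile(P,97,0).round(3),'ax',V[:,2].round(2))
O=((3,140,90),(17,255,255)); Y=((18,110,70),(35,255,255)); RD=((0,150,60),(4,255,255)); B=((105,130,40),(130,255,255)); K=((0,0,0),(180,255,60))
rep('scene',(190,255,220,296),*O,'lug'); rep('side',(335,280,375,320),*O,'lug')
rep('scene',(322,205,352,240),*Y,'loop'); rep('side',(252,155,282,195),*Y,'loop')
rep('scene',(335,165,362,205),*RD,'hanger'); rep('side',(252,105,275,160),*RD,'hanger')
rep('scene',(315,265,370,312),*B,'foot'); rep('side',(270,190,325,230),*B,'foot')
rep('scene',(195,283,232,316),*K,'wheel',(0.008,0.03)); rep('side',(343,285,385,322),*K,'wheel',(0.008,0.03))
z=np.load('side.npz')
cv2.imwrite('pics/c1.png',np.hstack([cv2.resize(z['im'][90:240,225:345,::-1],(480,600),interpolation=2),cv2.resize(z['im'][260:340,324:384+20,::-1],(320,320),interpolation=2)[:320].repeat(1,0) if 0 else cv2.copyMakeBorder(cv2.resize(z['im'][260:340,320:400,::-1],(320,320),interpolation=2),0,280,0,0,0)]))
E
```

```text
lug scene 47 med [ 0.522 -0.282  0.108] lo [ 0.49  -0.286  0.105] hi [ 0.548 -0.277  0.113] ax [-1.   -0.07 -0.  ]
lug side 111 med [ 0.512 -0.284  0.109] lo [ 0.484 -0.288  0.094] hi [ 0.545 -0.277  0.113] ax [-1.   -0.08 -0.06]
loop scene 80 med [0.596 0.11  0.175] lo [0.59  0.095 0.167] hi [0.611 0.154 0.251] ax [-0.18  0.33 -0.93]
loop side 180 med [0.603 0.15  0.182] lo [0.587 0.096 0.008] hi [0.823 0.331 0.252] ax [-0.64 -0.53  0.55]
hanger scene 180 med [0.607 0.126 0.374] lo [0.594 0.112 0.32 ] hi [0.618 0.143 0.424] ax [-0.26  0.2  -0.94]
hanger side 227 med [0.593 0.123 0.37 ] lo [0.582 0.112 0.31 ] hi [0.611 0.145 0.426] ax [0.04 0.04 1.  ]
foot scene 1187 med [0.716 0.087 0.012] lo [0.649 0.034 0.007] hi [0.766 0.157 0.017] ax [-0.49 -0.87  0.  ]
foot side 902 med [0.693 0.085 0.013] lo [0.642 0.032 0.008] hi [0.758 0.158 0.019] ax [ 0.25 -0.97  0.  ]
wheel scene 379 med [ 0.588 -0.281  0.02 ] lo [ 0.545 -0.316  0.011] hi [ 0.621 -0.238  0.029] ax [ 0.08  1.   -0.01]
wheel side 508 med [ 0.57  -0.291  0.021] lo [ 0.536 -0.319  0.01 ] hi [ 0.617 -0.238  0.028] ax [-0.99 -0.09 -0.04]
```

View pics/c1.png

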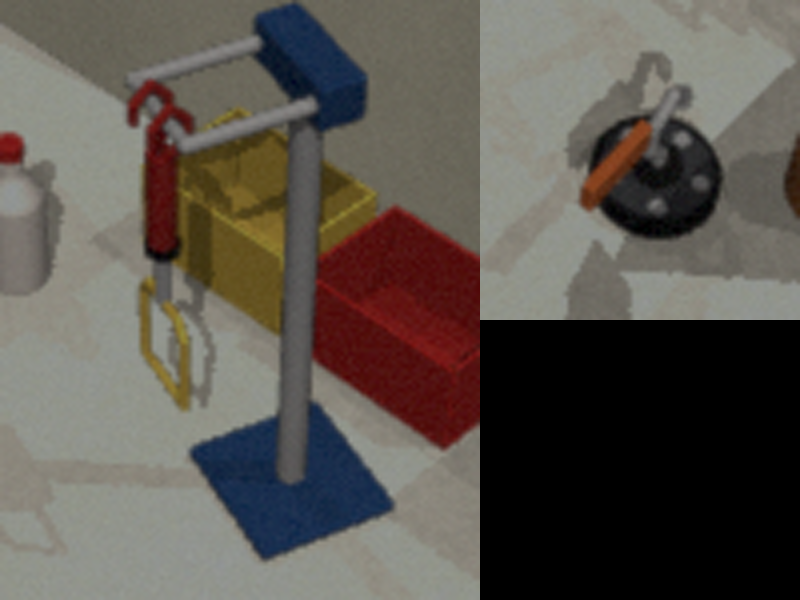

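The crop shows the loop's plane facing the open -x side of the stand, its bar roughly square to the arms. The lug points nearly along world -x.

```bash
python3 - <<'E'
from h import *
for n,fb,lb,bb in (('scene',(315,265,370,312),(318,200,352,245),(332,200,385,225)),('side',(270,190,325,230),(252,155,282,197),(285,90,320,125))):
    z=np.load(n+'.npz'); hsv=cv2.cvtColor(z['im'],cv2.COLOR_RGB2HSV)
    def sel(b,lo,hi,zr):
        m=np.zeros(z['d'].shape,bool); m[b[1]:b[3],b[0]:b[2]]=True
        m&=(cv2.inRange(hsv,lo,hi)>0)&(z['d']>0)
        P=z['p'][m]; return P[(P[:,2]>zr[0])&(P[:,2]<zr[1])]
    F=sel(fb,(105,130,40),(130,255,255),(0.004,0.022))
    print(n,'foot',cv2.minAreaRect(F[:,:2].astype(np.float32)*1000))
    B=sel(bb,(105,130,40),(130,255,255),(0.3,0.6)); print('top',np.median(B,0).round(3),cv2.minAreaRect(B[:,:2].astype(np.float32)*1000))
    L=sel(lb,(18,90,50),(36,255,255),(0.155,0.27)); L=L[(L[:,0]<.63)&(L[:,1]<.18)]
    for nm,Q in (('bar',L[L[:,2]<0.180]),('all',L)):
        vx=cv2.fitLine(Q[:,:2].astype(np.float32),cv2.DIST_HUBER,0,.001,.001).ravel()
        s=(Q[:,:2]-vx[2:])@vx[:2]; a,b=s.min(),s.max(); 
        print(nm,len(Q),'yawdir',np.degrees(np.arctan2(vx[1],vx[0])).round(1),'ends',(vx[2:]+a*vx[:2]).round(3),(vx[2:]+b*vx[:2]).round(3),'len',round(b-a,3),'z',np.percentile(Q[:,2],[3,50,97]).round(3))
    H=sel((250,100,282,162) if n=='side' else (335,160,365,210),(0,150,50),(4,255,255),(0.29,0.44))
    for a,b in((.29,.33),(.33,.38),(.42,.44)):
        Q=H[(H[:,2]>a)&(H[:,2]<b)]; print('h',a,len(Q),Q.mean(0).round(3) if len(Q) else '')
E
```

```text
scene foot ((707.2075805664062, 96.59696197509766), (124.93496704101562, 116.8458251953125), 72.24186706542969)
top [0.712 0.092 0.426] ((706.5620727539062, 94.10357666015625), (93.232666015625, 36.85086441040039), 69.6346206665039)
bar 50 yawdir 72.2 ends [0.59  0.098] [0.609 0.157] len 0.062 z [0.166 0.172 0.178]
all 88 yawdir 73.4 ends [0.591 0.096] [0.609 0.157] len 0.064 z [0.167 0.175 0.248]
h 0.29 16 [0.608 0.125 0.322]
h 0.33 98 [0.606 0.126 0.359]
h 0.42 20 [0.602 0.129 0.423]
side foot ((702.733642578125, 95.3763656616211), (133.8673858642578, 117.09971618652344), 71.11270141601562)
top [0.695 0.086 0.428] ((702.0274047851562, 95.46759033203125), (98.69435119628906, 37.308570861816406), 72.94259643554688)
bar 45 yawdir 71.5 ends [0.587 0.097] [0.61  0.163] len 0.07 z [0.169 0.174 0.179]
all 146 yawdir 72.7 ends [0.587 0.095] [0.608 0.164] len 0.072 z [0.169 0.204 0.252]
h 0.29 40 [0.593 0.124 0.317]
h 0.33 95 [0.594 0.124 0.355]
h 0.42 30 [0.597 0.129 0.424]
```

```bash
cat >> h.py <<'E'
def todo(*pts):
    o=r.get_obs(); Rt=R.from_rotvec(o['orientation']).as_matrix(); p=o['tcp_pos']
    print('t',o['clock'],'tcp',p.round(4),'yaw x',np.degrees(np.arctan2(Rt[1,0],Rt[0,0])).round(1),'zax',Rt[:,2].round(4))
    for q in pts:
        q=np.array(q); print((Rt.T@(q-p)).round(4),'len',np.linalg.norm(q-p).round(3)); p=q
E
python3 -c "
from h import *
todo((.44,.12,.245),(.49,-.284,.23))"
```

```text
t 0.1 tcp [0.1998 0.6442 0.2444] yaw x 162.8 zax [-4.0e-04 -1.6e-03 -1.0e+00]
[-3.847e-01 -4.295e-01  2.000e-04] len 0.577
[-0.1674 -0.371   0.0156] len 0.407
```

>>> {"fn": "arm_command", "kwargs": {"plan": "-0.035 -0.039 0 0;-0.035 -0.039 0 0;-0.035 -0.039 0 0;-0.035 -0.039 0 0;-0.035 -0.039 0 0;-0.035 -0.039 0 0;-0.035 -0.039 0 0;-0.035 -0.039 0 0;-0.035 -0.039 0 0;-0.035 -0.039 0 0;-0.035 -0.039 0 0;-0.021 -0.046 0.002 0;-0.021 -0.046 0.002 0;-0.021 -0.046 0.002 0;-0.021 -0.046 0.002 0;-0.021 -0.046 0.002 0;-0.021 -0.046 0.002 0;-0.021 -0.046 0.002 0;-0.021 -0.046 0.002 0;0 0 0 0", "hand": -0.2, "grip_force": 120}}

```text
clock: 2.6
tcp_pos: [0.4908, -0.2848, 0.229]
orientation: [-0.481, -3.104, 0.004]
contact_force: [-0.6, 0.1, -0.1]
grip_width: 0.0514
gripper_force: 0.0
```

```bash
python3 - <<'E'
from h import *
todo()
im,d,c,o=grab('wrist'); P=cloud(d,c,o); save('w1.png',im)
hsv=cv2.cvtColor(im,cv2.COLOR_RGB2HSV)
m=(cv2.inRange(hsv,(3,140,60),(17,255,255))>0)&(d>0); Q=P[m]; Q=Q[(Q[:,2]>.07)&(Q[:,2]<.13)]
T=Q[Q[:,2]>.103]
print(len(Q),len(T),T.mean(0),cv2.minAreaRect(T[:,:2].astype(np.float32)*1000),np.percentile(Q[:,2],[2,50,98]), Q.min(0),Q.max(0))
m=(d>0)&(P[...,2]>.03)&(P[...,2]<.16)&(cv2.inRange(hsv,(3,140,60),(17,255,255))==0)&(abs(P[...,0]-.57)<.1)&(abs(P[...,1]+.28)<.06)
Q=P[m]; print('hook',len(Q),Q.min(0),Q.max(0)); Q=Q[Q[:,2]>.105]; print(Q.mean(0) if len(Q) else 0)
E
```

```text
t 2.6 tcp [ 0.4908 -0.2848  0.229 ] yaw x 162.4 zax [-9.0e-04 -2.6e-03 -1.0e+00]
1220 884 [ 0.51606799 -0.28112872  0.10923601] ((517.5550537109375, -281.7614440917969), (65.27618408203125, 9.829385757446289), 4.374495029449463) [0.07324162 0.10910199 0.11076513] [ 0.48448846 -0.39539381  0.07000477] [ 0.68364395 -0.27447292  0.11157933]
hook 937 [ 0.48485611 -0.33999969  0.03001353] [ 0.667382   -0.26164684  0.11426665]
[ 0.55574408 -0.28008386  0.10933011]
```

View pics/w1.png

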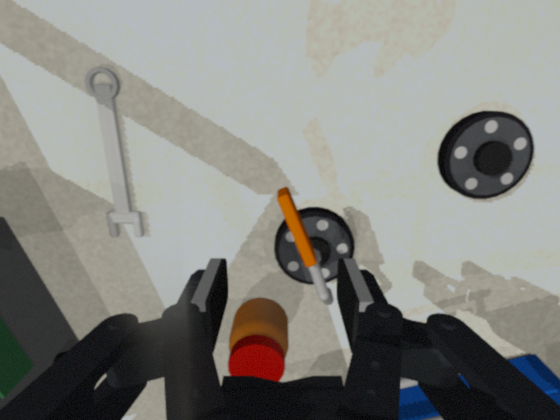

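The wrist view shows the lug at about (300,225), the hook tip at (327,297), and the fingers on either side lower down. The lug centre is (0.5175, -0.2817) at yaw 4.4°, with its top at 0.109, which matches its given size.

```bash
python3 -c "
from h import *
todo((.5095,-.2823,.14),(.5095,-.2823,.091))"
```

```text
t 2.65 tcp [ 0.4912 -0.2821  0.2288] yaw x 162.6 zax [-1.3e-03 -6.0e-04 -1.0e+00]
[-0.0176  0.0054  0.0888] len 0.091
[-0.0001  0.      0.049 ] len 0.049
```

>>> {"fn": "arm_command", "kwargs": {"plan": "-0.009 0.002 0.03 0;-0.0085 0.002 0.03 0;0 0 0.014 -10.5;0 0 0.015 -10.5;0 0 0 -1;0 0 0 0;0 0 0 0"}}

```text
clock: 3.52
tcp_pos: [0.5104, -0.2815, 0.141]
orientation: [-0.128, 3.138, -0.001]
contact_force: [0.5, -0.3, -0.0]
grip_width: 0.0509
gripper_force: 0.0
```

```bash
python3 -c "
from h import *
todo((.5095,-.2823,.091)); print(r.get_obs()['contact_force'])
im,d,c,o=grab('wrist'); P=cloud(d,c,o)
hsv=cv2.cvtColor(im,cv2.COLOR_RGB2HSV)
m=(cv2.inRange(hsv,(3,140,60),(17,255,255))>0)&(d>0); Q=P[m]; T=Q[(Q[:,2]>.100)&(Q[:,2]<.13)]
print(len(T),cv2.minAreaRect(T[:,:2].astype(np.float32)*1000));todo((.5095,-.2823,.091))"
```

```text
t 3.525 tcp [ 0.5104 -0.2815  0.141 ] yaw x -175.3 zax [ 1.e-03 -3.e-04 -1.e+00]
[ 0.001  -0.0007  0.05  ] len 0.05
[ 0.51933663 -0.34415644 -0.03785132]
2062 ((517.2598266601562, -281.5649108886719), (65.41802215576172, 9.753873825073242), 4.148667335510254)
t 3.575 tcp [ 0.5103 -0.2816  0.1409] yaw x -175.3 zax [ 9.e-04 -3.e-04 -1.e+00]
[ 0.0009 -0.0006  0.0499] len 0.05
```

Position confirmed. Now I descend and close, starting moderately and then at 120 N.

>>> {"fn": "arm_command", "kwargs": {"plan": "0.001 0 0.02 -0.4;0 0 0.015 0;0 0 0.015 0;0 0 0 0;0 0 0 0"}}

```text
clock: 4.2
tcp_pos: [0.5091, -0.282, 0.0905]
orientation: [-0.141, 3.138, -0.0]
contact_force: [-0.9, 0.6, 0.1]
grip_width: 0.0509
gripper_force: 0.0
```

>>> {"fn": "arm_command", "kwargs": {"plan": "0 0 0 0;0 0 0 0;0 0 0 0;0 0 0 0;0 0 0 0;0 0 0 0", "hand": 1, "grip_force": 120}}

```text
clock: 4.95
tcp_pos: [0.5094, -0.2821, 0.0909]
orientation: [-0.141, 3.137, -0.001]
contact_force: [0.3, -0.3, 6.2]
grip_width: 0.0081
gripper_force: 117.3
```

>>> {"fn": "arm_command", "kwargs": {"plan": "0 0 -0.005 0;0 0 -0.01 0;0 0 -0.02 0;0 0 -0.03 0;0 0 -0.03 0;0 0 0 0;0 0 0 0;0 0 0 0"}}

```text
clock: 5.95
tcp_pos: [0.5081, -0.2813, 0.1839]
orientation: [0.142, -3.136, -0.002]
contact_force: [-0.5, -0.0, -2.6]
grip_width: 0.0082
gripper_force: 117.0
```

```bash
python3 -c "
from h import *
o=r.get_obs(); print(o['contact_force'],o['moment'],o['grip_width'],o['gripper_force'])
g=np.array([np.cos(np.radians(-18)),np.sin(np.radians(-18))]); L=np.array([.599,.129])
print('pre',L-g*.14,L-g*.066)
todo((.46,0,.19),(.44,.17,.21))"
```

```text
[-0.50019647 -0.01799292 -2.55901472] [-0.05116429  0.06797152 -0.03270562] 0.008201728015293485 116.96677923202515
pre [0.46585209 0.17226238] [0.53623027 0.14939512]
t 5.95 tcp [ 0.5081 -0.2813  0.1839] yaw x -174.8 zax [-2.4e-03  9.0e-04 -1.0e+00]
[ 0.0225  0.2845 -0.0057] len 0.285
[ 0.0046  0.1711 -0.0198] len 0.172
```

>>> {"fn": "arm_command", "kwargs": {"plan": "0.002 0.02 -0.003 0;0.004 0.04 -0.003 0;0.004 0.045 -0.003 0;0.004 0.045 -0.003 0;0.004 0.045 -0.003 0;0.004 0.045 -0.003 0;0.001 0.045 -0.002 0;0 0 0 8;0 0 0 10;0 0 0 5;0 0 0 0"}}

```text
clock: 7.32
tcp_pos: [0.4595, 0.0008, 0.205]
orientation: [-0.484, -3.103, -0.0]
contact_force: [0.7, 0.4, -1.7]
grip_width: 0.0083
gripper_force: 117.5
```

```bash
python3 -c "
from h import *
todo((.466,.172,.206),(.536,.149,.206))"
```

```text
t 7.325 tcp [0.4595 0.0008 0.205 ] yaw x 162.3 zax [-1.1e-03  2.0e-04 -1.0e+00]
[ 0.0459  0.165  -0.001 ] len 0.171
[-0.0737 -0.0006 -0.0001] len 0.074
```

>>> {"fn": "arm_command", "kwargs": {"plan": "0.013 0.025 0 0;0.013 0.04 0 0;0.01 0.04 0 0;0.01 0.04 0 0;0 0.02 0 0;0 0 0 0;0 0 0 0;0 0 0 0"}}

```text
clock: 8.32
tcp_pos: [0.467, 0.1695, 0.2052]
orientation: [-0.49, -3.103, 0.001]
contact_force: [0.8, -0.5, -1.8]
grip_width: 0.0079
gripper_force: 117.5
```

```bash
python3 - <<'E'
from h import *
todo((.536,.149,.206)); ims=[]
for n,b in (('side',(215,90,315,240)),('scene',(290,150,390,300)),('wrist',None)):
    im,d,c,o=grab(n); P=cloud(d,c,o); hsv=cv2.cvtColor(im,cv2.COLOR_RGB2HSV)
    ok=(d>0)&(abs(P[...,0]-.55)<.15)&(abs(P[...,1]-.14)<.12)
    L=P[ok&(cv2.inRange(hsv,(18,90,50),(36,255,255))>0)&(P[...,2]>.15)&(P[...,2]<.27)]
    for nm,Q in(('bar',L[L[:,2]<.18]),('lug',P[ok&(cv2.inRange(hsv,(3,130,50),(17,255,255))>0)&(P[...,2]>.18)&(P[...,2]<.24)])):
        if len(Q)>5:
            lo,hi=np.percentile(Q,[2,98],axis=0); print(n,nm,len(Q),np.median(Q,0).round(4),lo.round(4),hi.round(4),cv2.minAreaRect(Q[:,:2].astype(np.float32)*1000))
    x=im if b is None else im[b[1]:b[3],b[0]:b[2]]
    ims.append(cv2.resize(x,(400,300) if b is None else (200,300),interpolation=2))
save('m2.png',np.hstack(ims))
E
```

```text
t 8.325 tcp [0.467  0.1695 0.2052] yaw x 162.0 zax [-4.e-04 -5.e-04 -1.e+00]
[-0.072   0.0018 -0.0008] len 0.072
side bar 44 [0.5996 0.133  0.1752] [0.5861 0.0963 0.1693] [0.611  0.1603 0.1792] ((597.045166015625, 128.5087890625), (69.86054992675781, 8.986714363098145), 71.05225372314453)
side lug 73 [0.4551 0.167  0.2163] [0.4421 0.1513 0.2006] [0.5033 0.176  0.2322] ((469.68572998046875, 152.2140655517578), (37.75225067138672, 64.24248504638672), 73.50003051757812)
scene bar 63 [0.599  0.1251 0.1708] [0.5873 0.0959 0.1643] [0.6092 0.1563 0.1787] ((583.4284057617188, 142.51307678222656), (58.8391227722168, 77.56964111328125), 43.9302864074707)
scene lug 35 [0.4896 0.1586 0.2222] [0.4623 0.1503 0.2119] [0.5058 0.1697 0.2273] ((483.1718444824219, 160.7640838623047), (7.577813625335693, 49.058189392089844), 72.06365966796875)
wrist lug 3610 [0.4638 0.1712 0.2238] [0.4434 0.1582 0.2041] [0.4984 0.181  0.2254] ((472.38714599609375, 169.2010498046875), (10.906371116638184, 60.01908874511719), 72.05354309082031)
```

View pics/m2.png

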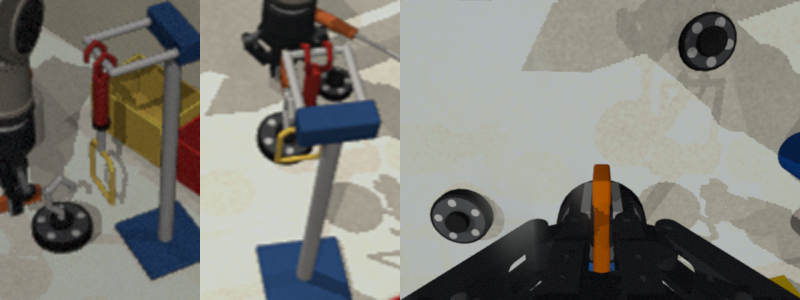

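The hook sits in front of the loop on the open side, and lug and loop heights match. Now I advance through the loop.

>>> {"fn": "arm_command", "kwargs": {"plan": "-0.008 0.001 0 0;-0.012 0.001 0 0;-0.012 0 0 0;-0.012 0 0 0;-0.012 0 0 0;-0.01 0 0 0;-0.006 0 0 0;0 0 0 0;0 0 0 0;0 0 0 0"}}

```text
clock: 9.72
tcp_pos: [0.5359, 0.1512, 0.2053]
orientation: [-0.486, -3.103, -0.0]
contact_force: [-0.1, -0.1, -2.0]
grip_width: 0.0082
gripper_force: 117.6
```

```bash
python3 - <<'E'
from h import *
todo((.536,.149,.173)); ims=[]
for n,b in (('side',(215,90,315,240)),('scene',(290,150,390,300))):
    im,d,c,o=grab(n); P=cloud(d,c,o); hsv=cv2.cvtColor(im,cv2.COLOR_RGB2HSV)
    ok=(d>0)&(abs(P[...,0]-.55)<.15)&(abs(P[...,1]-.14)<.12)
    L=P[ok&(cv2.inRange(hsv,(18,90,50),(36,255,255))>0)&(P[...,2]>.15)&(P[...,2]<.27)]
    for nm,Q in(('bar',L[L[:,2]<.18]),):
        if len(Q)>5:
            lo,hi=np.percentile(Q,[2,98],axis=0); print(n,nm,len(Q),np.median(Q,0).round(4),lo.round(4),hi.round(4),cv2.minAreaRect(Q[:,:2].astype(np.float32)*1000))
    x=im[b[1]:b[3],b[0]:b[2]]
    ims.append(cv2.resize(x,(400,600),interpolation=2))
save('m3.png',np.hstack(ims))
E
```

```text
t 9.725 tcp [0.5359 0.1512 0.2053] yaw x 162.2 zax [-3.e-04  2.e-04 -1.e+00]
[-0.0008 -0.0021  0.0323] len 0.032
side bar 39 [0.5998 0.1259 0.1728] [0.5897 0.0963 0.1657] [0.6317 0.1518 0.1788] ((639.99072265625, 128.861083984375), (109.71162414550781, 56.220848083496094), 6.355982780456543)
scene bar 46 [0.5996 0.117  0.1723] [0.59   0.095  0.1649] [0.6122 0.1521 0.1789] ((599.1489868164062, 124.46829223632812), (62.56901168823242, 12.045217514038086), 72.93305206298828)
```

View pics/m3.png

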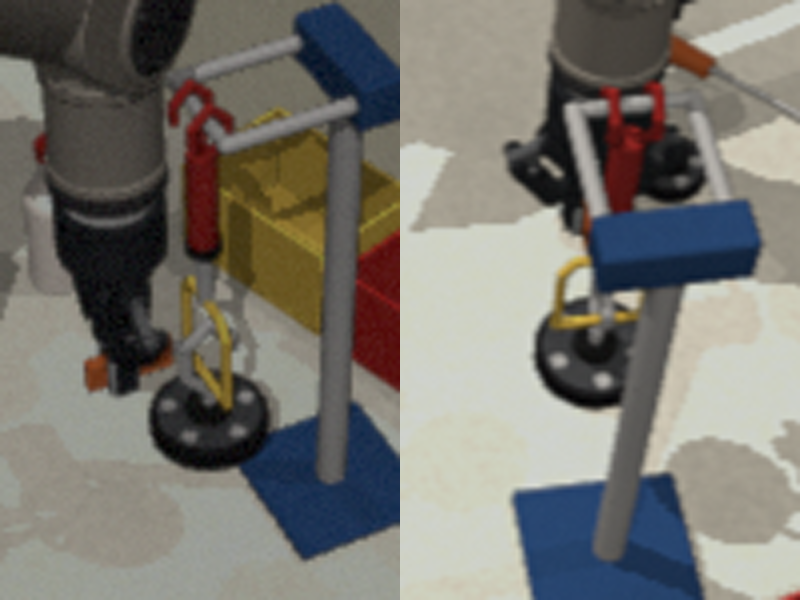

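The side view shows the hook's nose through the loop, near (205,330), and the sleeve clear of the gripper. Now I lower onto the bar.

>>> {"fn": "arm_command", "kwargs": {"plan": "0 0 0.006 0;0 0 0.008 0;0 0 0.008 0;0 0 0.005 0;0 0 0.002 0;0 0 0 0;0 0 0 0;0 0 0 0"}}

```text
clock: 10.82
tcp_pos: [0.5364, 0.151, 0.1765]
orientation: [0.487, 3.103, 0.0]
contact_force: [-0.2, -0.0, -2.2]
grip_width: 0.0083
gripper_force: 117.6
```

>>> {"fn": "arm_command", "kwargs": {"plan": "0 0 0.0015 0;0 0 0.0015 0;0 0 0.001 0;0 0 0 0"}}

```text
clock: 11.32
tcp_pos: [0.5362, 0.151, 0.1721]
orientation: [-0.487, -3.103, 0.0]
contact_force: [-0.4, -0.1, -2.2]
grip_width: 0.0084
gripper_force: 117.6
```

>>> {"fn": "arm_command", "kwargs": {"plan": "0 0 0.001 0;0 0 0.001 0;0 0 0.001 0;0 0 0 0"}}

```text
clock: 11.82
tcp_pos: [0.5362, 0.151, 0.1692]
orientation: [-0.487, -3.103, 0.0]
contact_force: [0.1, -0.1, -0.8]
grip_width: 0.0084
gripper_force: 117.6
```

>>> {"fn": "arm_command", "kwargs": {"plan": "0 0 0.001 0;0 0 0.001 0;0 0 0 0;0 0 0 0"}}

```text
clock: 12.32
tcp_pos: [0.5363, 0.151, 0.1673]
orientation: [0.487, 3.104, 0.0]
contact_force: [-0.2, 0.3, -3.0]
grip_width: 0.0081
gripper_force: 117.6
```

>>> {"fn": "arm_command", "kwargs": {"plan": "0 0 0.001 0;0 0 0.001 0;0 0 0.001 0;0 0 0 0"}}

```text
clock: 12.82
tcp_pos: [0.5366, 0.1511, 0.1645]
orientation: [0.487, 3.103, 0.001]
contact_force: [-0.4, -0.4, -0.5]
grip_width: 0.0082
gripper_force: 117.9
```

```bash
python3 - <<'E'
from h import *
todo(); o=r.get_obs(); print(o['contact_force'],o['moment']); ims=[]
for n,b in (('side',(215,90,315,240)),('scene',(290,150,390,300))):
    im,d,c,o=grab(n)
    x=im[b[1]:b[3],b[0]:b[2]]
    ims.append(cv2.resize(x,(400,600),interpolation=2))
save('m4.png',np.hstack(ims))
E
```

```text
t 12.825 tcp [0.5366 0.1511 0.1645] yaw x 162.2 zax [ 7.e-04  2.e-04 -1.e+00]
[-0.36012671 -0.44414254 -0.53543737] [-0.0167577   0.08351719 -0.00945613]
```

View pics/m4.png

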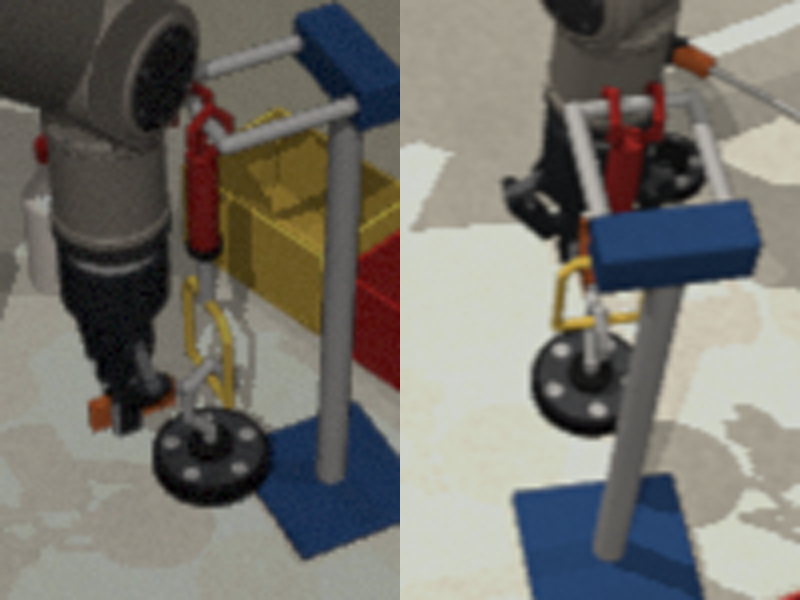

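The hook spans the bar (side view near (205,370)), just about to bear on it. Continuing down.

>>> {"fn": "arm_command", "kwargs": {"plan": "0 0 0.001 0;0 0 0.001 0;0 0 0.001 0;0 0 0 0"}}

```text
clock: 13.42
tcp_pos: [0.5362, 0.151, 0.1613]
orientation: [-0.487, -3.104, -0.0]
contact_force: [-0.0, -0.0, 1.5]
grip_width: 0.0079
gripper_force: 118.0
```

>>> {"fn": "arm_command", "kwargs": {"plan": "0 0 0.001 0;0 0 0.001 0;0 0 0.001 0;0 0 0 0"}}

```text
clock: 13.92
tcp_pos: [0.5361, 0.151, 0.1581]
orientation: [-0.487, -3.103, 0.0]
contact_force: [0.6, 0.6, 0.2]
grip_width: 0.0085
gripper_force: 118.0
```

>>> {"fn": "arm_command", "kwargs": {"plan": "0 0 0.001 0;0 0 0.001 0;0 0 0.001 0;0 0 0 0"}}

```text
clock: 14.42
tcp_pos: [0.5361, 0.151, 0.1552]
orientation: [-0.487, -3.103, 0.0]
contact_force: [0.2, -0.3, 1.5]
grip_width: 0.0084
gripper_force: 118.0
```

```bash
cat > m.py <<'E'
from h import *
todo(); o=r.get_obs(); print(o['contact_force'],o['moment'])
for n in ('side','scene','wrist'):
    im,d,c,o=grab(n); P=cloud(d,c,o); hsv=cv2.cvtColor(im,cv2.COLOR_RGB2HSV)
    ok=(d>0)&(abs(P[...,0]-.56)<.13)&(abs(P[...,1]-.14)<.08)
    L=P[ok&(cv2.inRange(hsv,(18,90,50),(36,255,255))>0)&(P[...,2]>.08)&(P[...,2]<.27)&(abs(P[...,0]-.6)<.025)]
    if len(L)>9: print(n,'loop z',np.percentile(L[:,2],[2,10,50,90,98]).round(4))
    z0=o['tcp_pos'][2]
    G=P[ok&(cv2.inRange(hsv,(3,130,50),(17,255,255))>0)&(abs(P[...,2]-z0-.018)<.012)]
    if n=='wrist' and len(G)>9:
        s=(G[:,:2]-[.599,.129])@[.951,-.309]; k=G[:,2]>np.percentile(G[:,2],30)
        print('lug top',np.median(G[:,2])-z0,'slope',np.polyfit(s[k],G[k,2],1)[0])
    K=P[ok&(cv2.inRange(hsv,(0,0,0),(180,255,70))>0)&(P[...,2]<z0-.055)&(P[...,2]>z0-.105)&(np.hypot(P[...,0]-.599,P[...,1]-.129)<.046)]
    if n!='wrist' and len(K)>30:
        A=np.c_[K[:,:2]-[.599,.129],np.ones(len(K))]; 
        for _ in range(4):
            co=np.linalg.lstsq(A,K[:,2],rcond=None)[0]; e=K[:,2]-A@co; k=abs(e)<.005; A,K=A[k],K[k]
        print(n,'wheel plane',co.round(3),len(K))
E
python3 m.py
```

```text
t 14.425 tcp [0.5361 0.151  0.1552] yaw x 162.2 zax [-3.e-04 -1.e-04 -1.e+00]
[ 0.19910238 -0.28233011  1.4720318 ] [-0.04258947 -0.12445877  0.00828833]
side loop z [0.1598 0.1634 0.1949 0.24   0.2444]
side wheel plane [0.046 0.049 0.086] 289
scene loop z [0.1488 0.1601 0.1696 0.2379 0.2409]
scene wheel plane [0.002 0.014 0.085] 227
lug top 0.018532394541361352 slope -0.0023107730758829778
```

>>> {"fn": "arm_command", "kwargs": {"plan": "0 0 0.0008 0;0 0 0.0007 0;0 0 0 0"}}

```text
clock: 14.95
tcp_pos: [0.5362, 0.151, 0.1537]
orientation: [-0.487, -3.104, 0.0]
contact_force: [-0.7, -0.4, 1.1]
grip_width: 0.0081
gripper_force: 118.0
```

```bash
python3 -c "
from h import *
c=r.get_obs()
for i in range(4):
    o=r.get_obs(); print(o['clock'],o['contact_force'][2].round(2),o['moment'].round(3),o['tcp_pos'][2].round(4),o['tau'].round(2)); eyes.grab_frame('wrist')"
```

```text
14.95 1.13 [-0.013 -0.088  0.003] 0.1537 [ 3.000e-02 -4.631e+01  4.550e+00 -2.203e+01 -3.000e-02  7.000e-02
  0.000e+00]
15.0 2.15 [-0.035 -0.103  0.028] 0.1538 [ 3.000e-02 -4.636e+01  4.560e+00 -2.206e+01 -2.000e-02  7.000e-02
 -0.000e+00]
15.05 0.99 [-0.036 -0.108 -0.017] 0.1538 [ 3.000e-02 -4.639e+01  4.570e+00 -2.208e+01 -2.000e-02  7.000e-02
 -0.000e+00]
15.1 1.46 [-0.009 -0.063 -0.02 ] 0.1538 [ 3.000e-02 -4.641e+01  4.570e+00 -2.209e+01 -2.000e-02  7.000e-02
 -0.000e+00]
```

>>> {"fn": "arm_command", "kwargs": {"plan": "0 0 0.0006 0;0 0 0.0006 0;0 0 0 0"}}

```text
clock: 15.52
tcp_pos: [0.5362, 0.151, 0.1525]
orientation: [-0.487, -3.104, 0.0]
contact_force: [-0.7, -0.2, 1.2]
grip_width: 0.0082
gripper_force: 118.1
```

>>> {"fn": "arm_command", "kwargs": {"plan": "0 0 0.0006 0;0 0 0.0006 0;0 0 0 0"}}

```text
clock: 15.9
tcp_pos: [0.5362, 0.151, 0.1513]
orientation: [-0.487, -3.103, 0.0]
contact_force: [-0.1, 0.3, 1.3]
grip_width: 0.0077
gripper_force: 118.1
```

>>> {"fn": "arm_command", "kwargs": {"plan": "0 0 0.0006 0;0 0 0.0006 0;0 0 0 0"}}

```text
clock: 16.27
tcp_pos: [0.5362, 0.151, 0.1501]
orientation: [-0.487, -3.103, 0.0]
contact_force: [-0.1, -0.2, 2.2]
grip_width: 0.0082
gripper_force: 118.1
```

>>> {"fn": "arm_command", "kwargs": {"plan": "0 0 0.0006 0;0 0 0.0006 0;0 0 0 0"}}

```text
clock: 16.65
tcp_pos: [0.5362, 0.151, 0.1489]
orientation: [-0.487, -3.103, 0.0]
contact_force: [0.2, -0.6, 1.6]
grip_width: 0.0082
gripper_force: 118.0
```

>>> {"fn": "arm_command", "kwargs": {"plan": "0 0 0.0006 0;0 0 0.0006 0;0 0 0 0"}}

```text
clock: 17.02
tcp_pos: [0.5362, 0.1509, 0.1477]
orientation: [-0.487, -3.103, 0.0]
contact_force: [0.5, -0.3, 1.6]
grip_width: 0.0083
gripper_force: 118.1
```

>>> {"fn": "arm_command", "kwargs": {"plan": "0 0 0.0006 0;0 0 0.0006 0;0 0 0 0"}}

```text
clock: 17.4
tcp_pos: [0.5365, 0.151, 0.1468]
orientation: [0.487, 3.103, 0.001]
contact_force: [-0.2, 0.8, 3.0]
grip_width: 0.0085
gripper_force: 118.3
```

>>> {"fn": "arm_command", "kwargs": {"plan": "0 0 0.0004 0;0 0 0 0"}}

```text
clock: 17.65
tcp_pos: [0.5367, 0.1511, 0.1465]
orientation: [0.487, 3.103, 0.001]
contact_force: [0.2, 0.1, 5.6]
grip_width: 0.0085
gripper_force: 118.5
```

At the stop, with about 7.6 N on the hook. I hold and read again.

>>> {"fn": "arm_command", "kwargs": {"plan": "0 0 0.0001 0;0 0 0 0;0 0 0 0"}}

```text
clock: 18.02
tcp_pos: [0.5367, 0.1511, 0.1465]
orientation: [0.487, 3.103, 0.001]
contact_force: [-0.7, -0.4, 5.9]
grip_width: 0.0085
gripper_force: 118.5
```

```bash
python3 -c "
from h import *
for i in range(4):
    o=r.get_obs(); print(o['clock'],o['contact_force'][2].round(2),o['moment'].round(3),o['tcp_pos'][2].round(4),o['tau'].round(2)[:4]); eyes.grab_frame('wrist')"; python3 m.py
```

```text
18.025 5.88 [-0.136 -0.295  0.013] 0.1465 [ 4.000e-02 -4.467e+01  4.310e+00 -2.035e+01]
18.075 5.49 [-0.092 -0.356 -0.01 ] 0.1465 [ 4.000e-02 -4.467e+01  4.310e+00 -2.035e+01]
18.125 4.74 [-0.118 -0.349  0.008] 0.1465 [ 4.000e-02 -4.467e+01  4.310e+00 -2.035e+01]
18.175 5.32 [-0.132 -0.34   0.042] 0.1465 [ 4.000e-02 -4.467e+01  4.310e+00 -2.035e+01]
t 18.225 tcp [0.5368 0.1511 0.1465] yaw x 162.2 zax [ 1.1e-03  5.0e-04 -1.0e+00]
[-0.66208543  0.81959146  5.37357404] [-0.07821257 -0.25607889  0.03193787]
side loop z [0.1531 0.1548 0.1904 0.2303 0.2338]
side wheel plane [0.045 0.045 0.078] 312
scene loop z [0.1496 0.1529 0.1615 0.2285 0.2311]
scene wheel plane [0.007 0.015 0.076] 219
lug top 0.0185648073835393 slope 0.0007667940363448653
```

>>> {"fn": "arm_command", "kwargs": {"plan": "0 0 0.00025 0;0 0 0 0;0 0 0 0;0 0 0 0;0 0 0 0;0 0 0 0"}}

```text
clock: 19.12
tcp_pos: [0.5369, 0.1511, 0.1464]
orientation: [0.487, 3.102, 0.001]
contact_force: [-0.7, 0.2, 5.2]
grip_width: 0.0084
gripper_force: 118.6
```

```bash
python3 -c "
from h import *
for i in range(4):
    o=r.get_obs(); print(o['clock'],o['contact_force'][2].round(2),o['moment'].round(3),o['tcp_pos'][2].round(4),o['tau'].round(2)[:4]); eyes.grab_frame('wrist')"
```

```text
19.125 5.23 [-0.135 -0.364 -0.007] 0.1464 [ 4.000e-02 -4.432e+01  4.250e+00 -2.010e+01]
19.175 6.28 [-0.121 -0.421 -0.022] 0.1464 [ 4.000e-02 -4.432e+01  4.250e+00 -2.010e+01]
19.225 5.85 [-0.156 -0.373 -0.   ] 0.1464 [ 4.000e-02 -4.432e+01  4.250e+00 -2.010e+01]
19.275 6.4 [-0.114 -0.32  -0.025] 0.1464 [ 4.000e-02 -4.432e+01  4.250e+00 -2.010e+01]
```

>>> {"fn": "arm_command", "kwargs": {"plan": "0 0 0.0002 0;0 0 0.0002 0;0 0 0 0;0 0 0 0;0 0 0 0;0 0 0 0;0 0 0 0;0 0 0 0"}}

```text
clock: 20.32
tcp_pos: [0.5372, 0.1512, 0.1462]
orientation: [0.487, 3.102, 0.002]
contact_force: [-0.1, -0.0, 7.6]
grip_width: 0.0083
gripper_force: 118.8
```

```bash
python3 -c "
from h import *
for i in range(3):
    o=r.get_obs(); print(o['clock'],o['contact_force'][2].round(2),o['moment'].round(3),o['tcp_pos'][2].round(4),o['tau'].round(2)[:4]); eyes.grab_frame('wrist')"
```

```text
20.325 7.56 [-0.167 -0.41   0.048] 0.1462 [ 3.000e-02 -4.371e+01  4.150e+00 -1.968e+01]
20.375 7.03 [-0.127 -0.437 -0.025] 0.1462 [ 3.000e-02 -4.371e+01  4.150e+00 -1.968e+01]
20.425 6.59 [-0.162 -0.442 -0.026] 0.1462 [ 3.000e-02 -4.371e+01  4.150e+00 -1.968e+01]
```

About 9 N held steadily for over a second. Now I ease off until the tool carries no load.

>>> {"fn": "arm_command", "kwargs": {"plan": "0 0 -0.0005 0;0 0 -0.0005 0;0 0 -0.0005 0;0 0 -0.0005 0;0 0 -0.0003 0;0 0 0 0;0 0 0 0"}}

```text
clock: 21.35
tcp_pos: [0.5359, 0.1509, 0.1474]
orientation: [-0.487, -3.103, 0.001]
contact_force: [0.2, 0.9, -1.0]
grip_width: 0.0082
gripper_force: 118.0
```

```bash
python3 -c "
from h import *
for i in range(5):
    o=r.get_obs(); print(o['clock'],o['contact_force'].round(2),o['moment'].round(3),o['tcp_pos'][2].round(4),o['tau'].round(2)[:4]); eyes.grab_frame('wrist')"
```

```text
21.35 [ 0.23  0.85 -1.04] [ 0.032  0.015 -0.02 ] 0.1474 [ 3.000e-02 -4.806e+01  4.840e+00 -2.271e+01]
21.4 [-0.21 -0.28 -0.75] [-0.007  0.081  0.001] 0.1474 [ 3.000e-02 -4.817e+01  4.860e+00 -2.279e+01]
21.45 [-0.09  1.06 -1.84] [-0.025  0.03   0.022] 0.1475 [ 3.000e-02 -4.827e+01  4.870e+00 -2.287e+01]
21.5 [-0.15 -0.45 -1.75] [0.045 0.106 0.006] 0.1475 [ 2.000e-02 -4.836e+01  4.880e+00 -2.293e+01]
21.55 [ 0.64 -0.56 -0.87] [0.063 0.104 0.013] 0.1475 [ 2.000e-02 -4.844e+01  4.900e+00 -2.299e+01]
```

>>> {"fn": "arm_command", "kwargs": {"plan": "0 0 0.0005 0;0 0 0 0;0 0 0 0;0 0 0 0", "grip_force": 60}}

```text
clock: 22.1
tcp_pos: [0.5363, 0.151, 0.1473]
orientation: [0.487, 3.104, 0.0]
contact_force: [-0.2, 0.9, -0.7]
grip_width: 0.0084
gripper_force: 117.9
```

>>> {"fn": "arm_command", "kwargs": {"plan": "0 0 0 0;0 0 0 0;0 0 0 0;0 0 0 0", "grip_force": 20}}

```text
clock: 22.6
tcp_pos: [0.5363, 0.151, 0.1473]
orientation: [0.487, 3.104, 0.0]
contact_force: [-0.5, 0.2, -0.4]
grip_width: 0.0084
gripper_force: 117.9
```

>>> {"fn": "arm_command", "kwargs": {"plan": "0 0 0 0;0 0 0 0;0 0 0 0;0 0 0 0;0 0 0 0;0 0 0 0;0 0 0 0;0 0 0 0", "hand": 0.65}}

```text
clock: 23.6
tcp_pos: [0.5362, 0.151, 0.1472]
orientation: [-0.487, -3.104, -0.0]
contact_force: [-0.3, 0.3, 1.2]
grip_width: 0.0148
gripper_force: 0.0
```

```bash
python3 m.py; python3 - <<'E'
from h import *
ims=[]
for n,b in (('side',(215,90,315,240)),('wrist',None)):
    im,d,c,o=grab(n)
    ims.append(cv2.resize(im if b is None else im[b[1]:b[3],b[0]:b[2]],(400,600) if b else (400,300),interpolation=2))
ims[1]=cv2.copyMakeBorder(ims[1],0,300,0,0,0)
save('m5.png',np.hstack(ims))
E
```

```text
t 23.6 tcp [0.5362 0.151  0.1472] yaw x 162.2 zax [-0.  0. -1.]
[-0.29379391  0.30905263  1.22823488] [-0.022086    0.00113711 -0.02698393]
side loop z [0.153  0.1559 0.191  0.2314 0.2346]
side wheel plane [0.037 0.038 0.078] 310
scene loop z [0.1377 0.15   0.1627 0.2281 0.231 ]
scene wheel plane [-0.006  0.028  0.077] 229
lug top 0.017853393586582694 slope 0.0043993399514663375
```

View pics/m5.png

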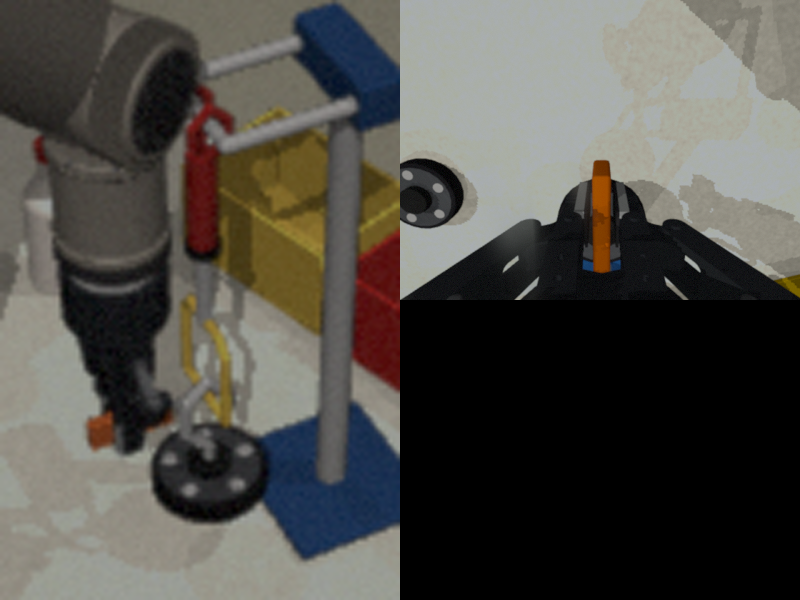

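The wheel hangs level on its own, free between the pads. I open wider and back out along the lug.

>>> {"fn": "arm_command", "kwargs": {"plan": "0 0 0 0;0 0 0 0;0 0 0 0;0 0 0 0;0.003 0 0 0;0.008 0 0 0;0.012 0 0 0;0.015 0 0 0;0.02 0 0 0;0.02 0 0 0;0.02 0 0 0;0.015 0 0 0;0 0 0 0;0 0 0 0;0 0 0 0;0 0 0 0;0 0 0 0;0 0 0 0;0 0 0 0;0 0 0 0", "hand": 0}}

```text
clock: 26.35
tcp_pos: [0.4287, 0.1856, 0.1472]
orientation: [0.487, 3.104, -0.0]
contact_force: [0.2, 0.7, -0.5]
grip_width: 0.0425
gripper_force: 0.0
```

>>> {"fn": "arm_command", "kwargs": {"plan": "0 0 0 0;0 0 0 0;0 0 0 0;0 0 0 0;0 0 0 0;0 0 0 0;0 0 0 0;0 0 0 0;0 0 0 0;0 0 0 0;0 0 0 0;0 0 0 0;0 0 0 0;0 0 0 0;0 0 0 0;0 0 0 0;0 0 0 0;0 0 0 0;0 0 0 0;0 0 0 0"}}

```text
clock: 28.85
tcp_pos: [0.4287, 0.1856, 0.1472]
orientation: [-0.487, -3.104, 0.0]
contact_force: [0.7, -0.6, -0.1]
grip_width: 0.0427
gripper_force: 0.0
```

```bash
python3 - <<'E'
from h import *
todo(); ims=[]; prev={}
for k in range(3):
  for n,b in (('side',(215,90,315,240)),('scene',(290,150,390,300))):
    im,d,c,o=grab(n); im=im[b[1]:b[3],b[0]:b[2]]
    if n in prev: print(n,'diff',cv2.absdiff(cv2.GaussianBlur(prev[n],(5,5),0),cv2.GaussianBlur(im,(5,5),0)).max())
    prev[n]=im
    if k==0: ims.append(cv2.resize(im,(400,600),interpolation=2))
save('m6.png',np.hstack(ims))
E
python3 m.py
```

```text
t 28.85 tcp [0.4287 0.1856 0.1472] yaw x 162.2 zax [-0. -0. -1.]
side diff 6
scene diff 2
side diff 6
scene diff 2
t 29.15 tcp [0.4287 0.1856 0.1472] yaw x 162.2 zax [-0. -0. -1.]
[-0.64731564 -0.38092329  0.40068305] [0.00650963 0.00625587 0.02707982]
side loop z [0.154  0.1563 0.1926 0.2321 0.2361]
side wheel plane [0.04  0.049 0.078] 306
scene loop z [0.1328 0.1502 0.1599 0.229  0.2333]
scene wheel plane [0.006 0.023 0.077] 226
```

View pics/m6.png

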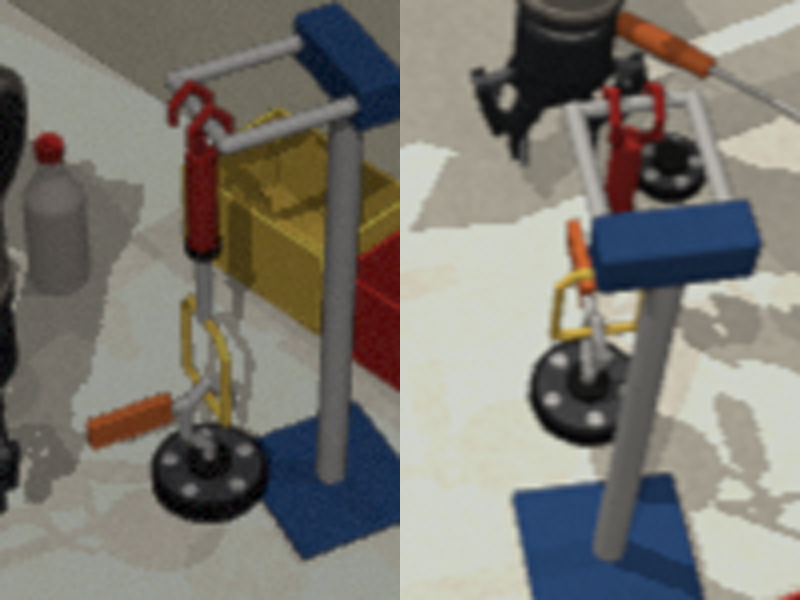

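The wheel hangs level and still on the loop. The rod is out, the gripper is clear, and the hanger is on its bar.

```bash
python3 -c "
from bench import ticket; print(ticket.hand_in())"
```

```text
the job is handed in; nothing more can be done
None
```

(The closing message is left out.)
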